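# Clear the study desk: like with like in the pen holders, stapler in the drawer

### The job

Clear the desk for the evening: put the stapler away in the drawer of the little white cabinet and leave the drawer fully shut. Each of the two pen holders already has one thing standing in it, a marker in one and a folded wooden rule in the other; stand every loose marker in the holder that has the marker and every loose rule in the holder that has the rule. Don't take out what already stands there, keep the holders on their feet, and leave the note pad, vase, mug and clock where they are.

Things in the scene. Friction and masses are not known exactly. Their poses are not given: they have to be found in the camera images.
- marker_1: A round white felt marker with a square grey cap: 140 mm long, 20 mm thick (barrel round, cap 20 x 20 mm, so it does not roll), 45 g. Origin at its middle, x along its length towards the cap (the last 50 mm). Lies on the desk at the start; may be absent.
- marker_2: A round white felt marker with a square grey cap: 140 mm long, 20 mm thick (barrel round, cap 20 x 20 mm, so it does not roll), 45 g. Origin at its middle, x along its length towards the cap (the last 50 mm). Lies on the desk at the start; may be absent.
- marker_3: A round white felt marker with a square grey cap: 140 mm long, 20 mm thick (barrel round, cap 20 x 20 mm, so it does not roll), 45 g. Origin at its middle, x along its length towards the cap (the last 50 mm). Lies on the desk at the start; may be absent.
- rule_1: A folded wooden rule, a flat oak-coloured bar 160 mm long, 32 mm wide and 16 mm thick, about 60 g. Origin at its middle, x along its length, y across its width, z through its thickness. Lies on the desk at the start; may be absent.
- rule_2: A folded wooden rule, a flat oak-coloured bar 160 mm long, 32 mm wide and 16 mm thick, about 60 g. Origin at its middle, x along its length, y across its width, z through its thickness. Lies on the desk at the start; may be absent.
- standing_marker: A round white felt marker with a square grey cap: 140 mm long, 20 mm thick (barrel round, cap 20 x 20 mm, so it does not roll), 45 g. Origin at its middle, x along its length towards the cap (the last 50 mm). Stands on its barrel end, cap up, in one of the two holders at the start (which one varies); stays there.
- standing_rule: A folded wooden rule, a flat oak-coloured bar 160 mm long, 32 mm wide and 16 mm thick, about 60 g. Origin at its middle, x along its length, y across its width, z through its thickness. Stands on end in the other holder at the start; stays there.
- holder_1: A dark steel square pen holder, open at the top, 90 x 90 mm outside and 95 mm tall, walls and floor 5 mm (80 x 80 mm inside), heavy (0.95 kg), loose on the desk; the other holder looks the same. Origin at the centre of its underside, z up.
- holder_2: A dark steel square pen holder, open at the top, 90 x 90 mm outside and 95 mm tall, walls and floor 5 mm (80 x 80 mm inside), heavy (0.95 kg), loose on the desk; the other holder looks the same. Origin at the centre of its underside, z up.
- stapler: A grey and black desk stapler, 125 mm long, 34 mm wide (its base), about 42 mm tall, 0.22 kg; base 10 mm thick, upper arm 28 mm wide. Lies upright on the desk at the start. Origin at the centre of its underside, x along its length, z up.
- cabinet_drawer0 (a joint): How far the cabinet's one drawer is pulled out, in m: 0 is fully shut, 0.18 fully out; at the start anything from 0 to 0.13. It slides easily (about 1 N) and stays where it is left.
- cabinet_drawer0_handle (a point): The middle of the drawer's steel bar handle, a level bar 11 mm thick and 110 mm long, parallel to the drawer front and 35 mm off it, 57 mm above the desk; it moves with the drawer and can be gripped from above. Its x axis points from the handle into the cabinet (the way the drawer shuts), y along the bar.
- drawer_floor (a point): Centre of the drawer's inner floor, 22 mm above the desk; moves with the drawer. x points into the cabinet, z up. Inside 215 mm along x, 178 along y; walls rise 51 mm over this floor, the oak front board (x -107 to -127 mm) to 82 mm above the desk. Things under 60 mm tall pass under the cabinet's top. Open by q, the uncovered inside runs from x = -0.107 to q - 0.113 m.
- cabinet: A white desktop cabinet with an oak drawer front, 260 mm deep (x), 220 mm wide (y), 95 mm tall, fixed. Origin at the centre of its underside; its front with the drawer looks along its -x.
- note_pad: A thick block of note paper, 80 x 80 x 22 mm; leave alone. Origin at the centre of its underside.
- vase: A round black vase, 100 mm across and 100 mm tall; leave alone. Origin at the centre of its underside.
- mug: A white mug, 80 mm across and 90 mm tall, with a handle; leave alone. Origin at the centre of its underside.
- clock: A small round metal desk clock, 90 mm across and 95 mm tall; leave alone. Origin at the centre of its underside.

How it is judged:
By the outcome, as a careful person would: the job done as asked, in the order asked, and still so for the second after the job is handed in, with the robot touching nothing.
Of marker_1, marker_2, marker_3, rule_1, rule_2 only 4 to 5 are there at a start; the rules pass over those that are not, and their reading is None.
At some moment in a run one of marker_1, marker_2, marker_3, rule_1, rule_2 may be knocked a few centimetres aside while the robot is not near it.
Once in a run the grip may slacken for a moment while it holds something.
It also fails if it takes over 210 s, if anything falls off the work surface, if the arm or the gripper's body presses on something with over 40 N, if the wrist force passes 120 N, or if a joint passes its speed limit or range.

### The arm

A 6-joint arm with a two-finger parallel gripper is mounted at the origin on the work surface. World frame = base frame: x ahead of the robot, y to its left, z up, the work surface at z = 0. Lengths are in m, angles in rad, forces in N, time in s.
With the tool pointing down it reaches from about 0.275 to 1 m from the base axis. Payload 8.4 kg.
Tool frame: the origin (TCP) lies on the centre line of the jaws, within the pads' length; the fingertips stand 17 mm ahead of it and the grasp point (between the pads) lies 2 mm behind it (bot.tcp_to_tips is the z of the fingertips in the tool frame, in m); z points along the fingers, y is the line along which they close (so a half turn about z gives the same grasp; the last joint's range is limited). The gripper opens to 85 mm and grips with 20 to 120 N. Pads are 22 mm wide; open, the fingers measure 114 mm over their backs; the gripper's body (76 mm by 85 mm) begins 54 mm behind the grasp point. The pads swing forward as they close: fully open they stand 13 mm farther back than shut.
Start: joints at [-1.143, 0.353, 1.633, -0, 1.155, -0.002], TCP at [0.26, -0.568, 0.248] pointing down, gripper open.
Joint ranges: [-2.63, 2.63], [-0.92, 2.1], [0.06, 2.66], [-1.3, 4.44], [0, 2.69], [-3.02, 3.02]. Speed limits (rad/s): [2.22, 2.22, 2.79, 3.14, 3.14, 3.14].

### API

Orientations are given as a unit quaternion [x, y, z, w].
In Python, from workcell import bot, hand, kinematics, get_obs, vision, hand_in gives the robot as it stands. The module is installed in compiled form; this text tells all that it offers. Calls block until the motion is done:
- bot.reach(position, orientation): joint-space move of the TCP to a pose.
- bot.servo_line(position, ori=None, velocity=0.15): straight line of the TCP; ori=None keeps the orientation; velocity is the mean speed in m/s.
- bot.goto_joints(angles): joint-space move.
- hand.move_gripper(opening, strength=None): finger opening in m; strength is the grip in N (None keeps the last); returns when the fingers have stopped.
- bot.dwell(seconds).
- kinematics.solve_ik(position, orientation): joint angles nearest the present ones, or None.
- get_obs(): the state.
- vision.read_camera(name): name is "side" or "top" or "wrist"; returns a dict with "frame" (400x640x3 uint8, red, green, blue), "intrinsics" (3x3 intrinsics, pixels), "view" (4x4, takes a point from world to camera coordinates). Camera axes: x right, y down, z forward; pixel columns grow to the right and rows downward; lengths in m; the calibration is good to about 2 mm. A picture is of the moment at which its call begins. There is no depth.
A pose or a line that the arm cannot do raises bot.IKError and nothing moves.
- hand_in(): hands the job in; it is judged then, once.
The state is a dict: "time_s": time; "joint_pos": joint angles; "joint_vel": joint speeds; "joint_efforts": joint torques, N m; "position": TCP position; "orientation": TCP orientation; "wrist_force": force on the tool from outside, world axes, zero at the start; "ft_torque": the same for the moment, N m; "gripper_width": finger opening in m; "grip_force": force on a finger pad.
Only numpy, scipy, OpenCV 4.12 (cv2) and the standard library are available. Lean on these libraries where they do the work, as an engineer would, in place of code of your own. Each camera call takes 0.05 s, during which the arm holds its last target. There are 200 camera calls.

## Working session

There is one attempt and no reset: what is moved stays moved. The work goes in short steps, each a Python script; the robot and the scene stay as the last script left them, time stands still between calls to the robot, and variables do not carry over. Pictures are saved under pics/ and viewed, at most 14 in all, crops included, and the job is handed in when it is done.

```bash
mkdir -p pics
python3 - <<'E'
from workcell import *
import cv2
for n in ("top","side"):
    r=vision.read_camera(n); cv2.imwrite(f"pics/{n}0.png",cv2.resize(r["frame"][:,:,::-1],(800,500),interpolation=cv2.INTER_CUBIC))
    print(n,r["intrinsics"].round(1).tolist(),r["view"].round(4).tolist())
print(get_obs())
E
```

```text
top [[470.8, 0.0, 320.5], [0.0, 470.8, 198.8], [0.0, 0.0, 1.0]] [[-0.0099, -0.9999, 0.0044, -0.0048], [-0.9868, 0.0091, -0.1619, 0.5979], [0.1619, -0.006, -0.9868, 1.2413], [0.0, 0.0, 0.0, 1.0]]
side [[433.1, 0.0, 320.1], [0.0, 433.1, 202.7], [0.0, 0.0, 1.0]] [[0.9644, -0.2641, 0.0145, -0.5961], [-0.1887, -0.7252, -0.6621, 0.1452], [0.1854, 0.6358, -0.7492, 1.112], [0.0, 0.0, 0.0, 1.0]]
{'time_s': 0.1, 'joint_pos': array([-1.14342078e+00,  3.53539804e-01,  1.63406552e+00, -6.55358132e-08,
        1.15520027e+00, -2.39520771e-03]), 'joint_vel': array([-0.00176353, -0.00126992, -0.00110398,  0.00051904, -0.00051595,
        0.00061111]), 'joint_efforts': array([ 2.83155696e-04, -6.06356120e+01, -3.42821181e+01,  5.10936650e-05,
        3.97317795e-03,  5.96646231e-06]), 'position': array([ 0.26024766, -0.56779087,  0.24765869]), 'orientation': array([ 9.77000660e-01,  2.13235417e-01, -1.27930939e-04, -5.92824940e-04]), 'wrist_force': array([-0.29197804,  0.09673734, -0.45480872]), 'ft_torque': array([-0.01601035,  0.01825238,  0.03389067]), 'grip_force': 0.0, 'gripper_width': 0.0855900828402669}
```

View pics/top0.png

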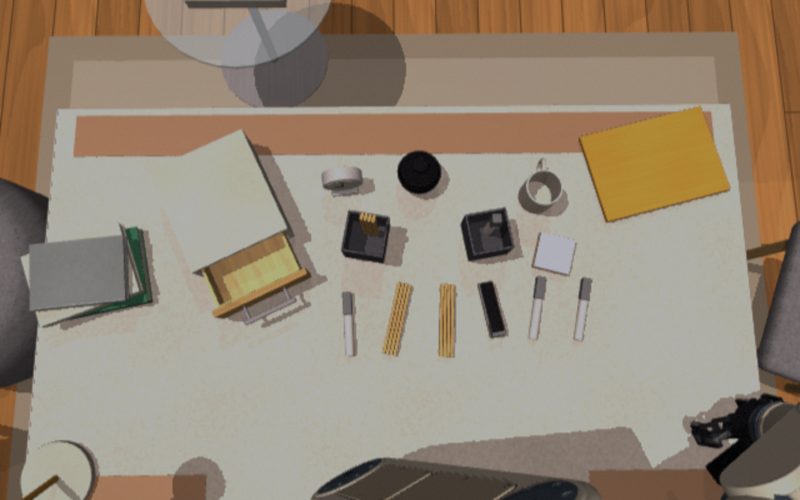

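View pics/side0.png

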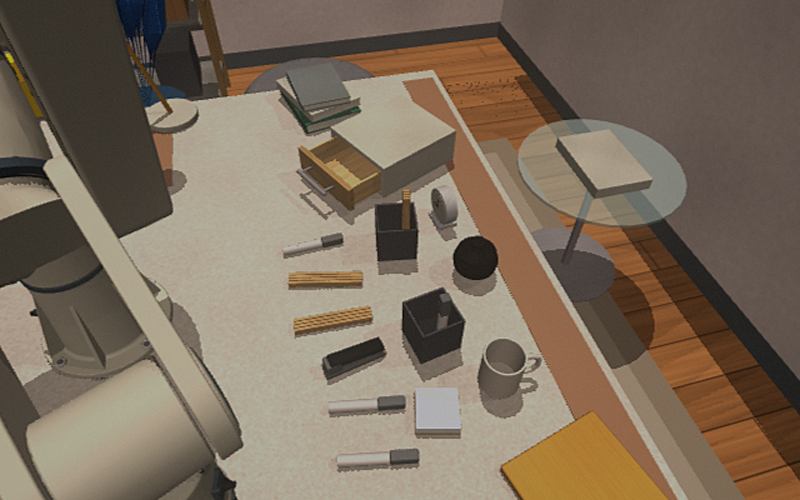

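The top view shows, in 800 px coordinates:
- Rule holder (366,237) and marker holder (487,233).
- Markers at (348,323), (537,308) and (583,309).
- Rules at (398,320) and (447,320), and the stapler at (491,309).
- The drawer is partly open, with its handle around (270,303).

I'll enlarge these areas for precise readings.

```bash
cat > h.py <<'E'
from workcell import *
import numpy as np, cv2
from scipy.spatial.transform import Rotation as R
def crop(n,x0,y0,w,h,s,name):
    r=vision.read_camera(n); im=r["frame"][y0:y0+h,x0:x0+w,::-1]
    cv2.imwrite("pics/"+name,cv2.resize(im,None,fx=s,fy=s,interpolation=cv2.INTER_CUBIC)); return r
def px2w(r,uv,z):
    "pixel -> world point at height z"
    V=r["view"];Rm=V[:3,:3];c=-Rm.T@V[:3,3]
    d=Rm.T@np.linalg.solve(r["intrinsics"],[uv[0],uv[1],1.])
    return c+d*(z-c[2])/d[2]
def w2px(r,p):
    q=r["intrinsics"]@(r["view"][:3,:3]@np.array(p)+r["view"][:3,3]); return q[:2]/q[2]
E
python3 - <<'E'
from h import *
crop("top",260,130,220,160,3.6,"a.png")
crop("top",130,95,140,170,3.5,"b.png")
E
```

```text
(no output)
```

View pics/a.png

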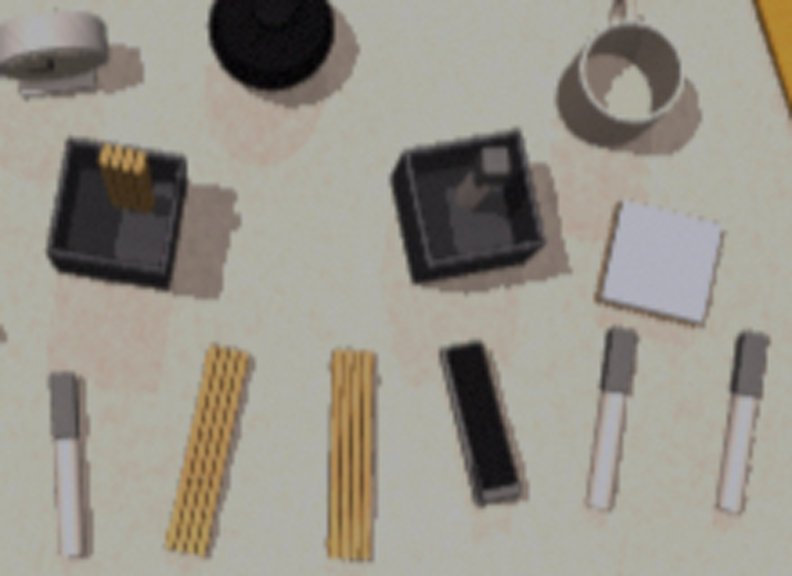

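View pics/b.png

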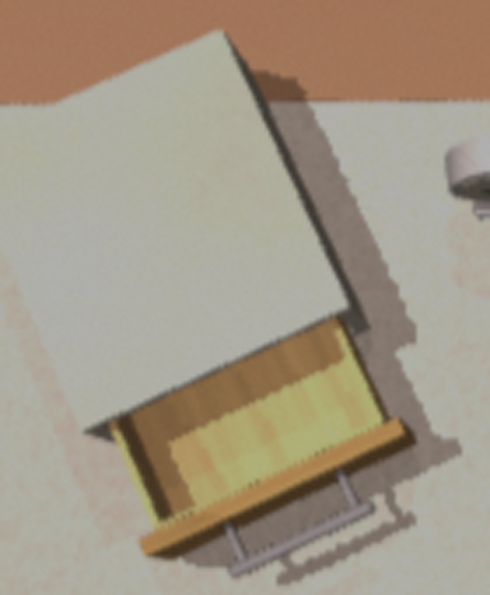

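The crops show the rim corners, marker ends, rules, stapler and drawer handle clearly. Next I'll fit projected box silhouettes for the dark and wooden items, and use my own pixel readings for the markers and cabinet.

```bash
cat >> h.py <<'E'
from scipy.optimize import minimize
def hullmask(r,x,y,a,dims,z0=0):
    l,w,h=dims; c,s=np.cos(a),np.sin(a); P=[]
    for i in(-.5,.5):
        for j in(-.5,.5):
            for k in(0,1): P.append(w2px(r,[x+c*i*l-s*j*w,y+s*i*l+c*j*w,z0+k*h]))
    m=np.zeros((1600,2560),np.uint8); cv2.fillConvexPoly(m,cv2.convexHull((np.array(P)*4+1.5).round().astype(np.int32)),1); return m
def fit(r,mask,p0,dims):
    M=cv2.resize(mask.astype(np.uint8),(2560,1600),interpolation=cv2.INTER_LINEAR)
    def f(p):
        h=hullmask(r,*p,dims); return -(h&M).sum()/max(1,(h|M).sum())
    b=minimize(f,p0,method="Nelder-Mead",options=dict(initial_simplex=[np.array(p0)+d for d in([0,0,0],[.01,0,0],[0,.01,0],[0,0,.1])],xatol=1e-4,fatol=1e-5))
    return b.x,-b.fun
def box(r,kind,x0,y0,x1,y1):
    "mask in pixel roi: 'dark' or 'wood', largest blob"
    f=r["frame"].astype(int); m=(f.max(2)<75) if kind=="dark" else (f[...,0]-f[...,2]>38)
    k=np.zeros_like(m); k[y0:y1,x0:x1]=m[y0:y1,x0:x1]
    k=cv2.morphologyEx(k.astype(np.uint8),cv2.MORPH_CLOSE,np.ones((5,5)))
    n,l,s,_=cv2.connectedComponentsWithStats(k); k=(l==1+s[1:,4].argmax()).astype(np.uint8)
    c,_=cv2.findContours(k,cv2.RETR_EXTERNAL,cv2.CHAIN_APPROX_NONE); cv2.fillPoly(k,[cv2.convexHull(c[0])],1); return k
def A(u,v): return (260+u/3.6-.36,130+v/3.6-.36)
def B(u,v): return (130+u/3.5-.36,95+v/3.5-.36)
E
python3 - <<'E'
from h import *
r=vision.read_camera("top"); np.savez("r0.npz",**r)
g=lambda uv,z:px2w(r,uv,z)
ov=r["frame"][:,:,::-1].copy(); ov=cv2.resize(ov,(2560,1600))
def draw(p,d):
    c,_=cv2.findContours(hullmask(r,*p,d),cv2.RETR_EXTERNAL,cv2.CHAIN_APPROX_NONE); cv2.drawContours(ov,c,-1,(0,0,255),2)
def roi(a,b): return [int(round(t)) for t in (*A(*a),*A(*b))]
for n,kind,a,b,c,d,a0 in [("holdR","dark",(30,120),(200,300),(118,210),(.09,.09,.095),-.15),("holdM","dark",(380,120),(560,295),(468,208),(.09,.09,.095),.15),
  ("stap","dark",(430,330),(535,515),(483,425),(.125,.034,.042),.2),("rule1","wood",(155,335),(265,570),(208,450),(.16,.032,.016),-.2),("rule2","wood",(315,335),(390,570),(352,455),(.16,.032,.016),0)]:
    p0=[*g(A(*c),d[2]/2)[:2],a0]; p,s=fit(r,box(r,kind,*roi(a,b)),p0,d); print(n,p.round(4).tolist(),round(s,3)); draw(p,d)
for n,cap,tail in [("mA",(64,373),(73,556)),("mB",(621,329),(600,509)),("mC",(752,333),(732,513))]:
    u=g(A(*cap),.018);v=g(A(*tail),.008); d=u-v; m=(u+v)/2; p=[m[0],m[1],np.arctan2(d[1],d[0])]; print(n,np.round(p,4).tolist(),np.linalg.norm(d[:2]).round(4)); draw(p,(.14,.02,.02))
fr,nr,nl=[g(B(*q),.095) for q in((222,30),(348,312),(88,432))]
print("cab depth/width",np.linalg.norm(fr-nr),np.linalg.norm(nl-nr)); 
w=nl-nr; d=fr-nr; print("yaw",np.arctan2(-w[0],w[1]),np.arctan2(d[1],d[0]), "front mid",(nl+nr)/2)
h1,h2=g(B(233,572),.06),g(B(372,508),.06); w=h1-h2
print("handle",(h1+h2)/2,np.linalg.norm(w),np.arctan2(-w[0],w[1]))
f1,f2=g(B(145,540),.082),g(B(405,422),.082);print("front board",(f1+f2)/2,np.linalg.norm(f1-f2))
print("stand rule top",g(A(123,158),.165),"stand marker top",g(A(496,160),.145))
for u in((104,152),(147,158)):print(g(A(*u),.165))
cv2.imwrite("pics/ov.png",cv2.resize(ov[500:1180,1000:1960],(800,567)))
E
```

```text
holdR [0.72, 0.1664, -0.5167] -0.0
holdM [0.755, -0.1475, -0.3093] -0.0
stap [0.4351, -0.1736, 0.2778] -0.0
rule1 [0.4076, 0.0626, 0.0667] -0.0
rule2 [0.4027, -0.0483, 0.2667] -0.0
mA [0.4377, 0.1063, 0.0481] 0.1391
mB [0.4685, -0.3112, -0.1473] 0.139
mC [0.4644, -0.4125, -0.1487] 0.139
cab depth/width 0.24731686335530845 0.21230625529567726
yaw 0.43639324555265424 0.42930571783934757 front mid [0.5879452  0.32798243 0.095     ]
handle [0.46314969 0.26913008 0.06      ] 0.11485216584230862 0.4269505240915983
front board [0.50650443 0.28579854 0.082     ] 0.21178183558445854
stand rule top [0.64367032 0.05651366 0.165     ] stand marker top [ 0.64425264 -0.20731172  0.145     ]
[0.64807084 0.06976883 0.165     ]
[0.64352058 0.03977414 0.165     ]h.py:24: RuntimeWarning: overflow encountered in scalar negative
  h=hullmask(r,*p,dims); return -(h&M).sum()/max(1,(h|M).sum())
```

View pics/ov.png

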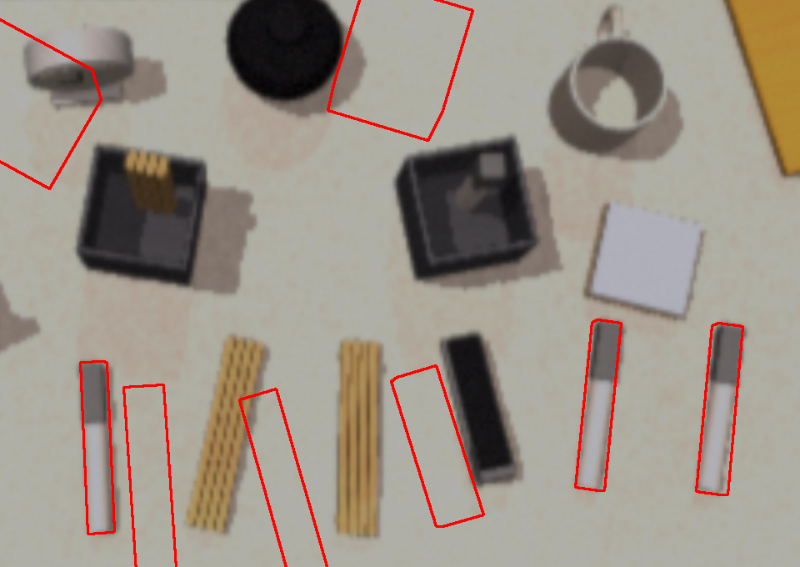

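The marker outlines match. The other fits failed because of an unsigned overflow in the cost function, so I'll fix that and rerun.

```bash
sed -i 's/return -(h&M).sum()/return -float((h\&M).sum())/' h.py
cat > fit0.py <<'E'
from h import *
r=dict(np.load("r0.npz"))
g=lambda uv,z:px2w(r,uv,z)
ov=cv2.resize(r["frame"][:,:,::-1].copy(),(2560,1600))
def draw(p,d):
    c,_=cv2.findContours(hullmask(r,*p,d),cv2.RETR_EXTERNAL,cv2.CHAIN_APPROX_NONE); cv2.drawContours(ov,c,-1,(0,0,255),2)
def roi(a,b): return [int(round(t)) for t in (*A(*a),*A(*b))]
for n,kind,a,b,c,d,a0 in [("holdR","dark",(30,120),(200,300),(118,210),(.09,.09,.095),-.15),("holdM","dark",(380,120),(560,295),(468,208),(.09,.09,.095),.15),
  ("stap","dark",(430,330),(535,515),(483,425),(.125,.034,.042),.2),("rule1","wood",(155,335),(265,570),(208,450),(.16,.032,.016),-.2),("rule2","wood",(315,335),(390,570),(352,455),(.16,.032,.016),0)]:
    p0=[*g(A(*c),d[2]/2)[:2],a0]; p,s=fit(r,box(r,kind,*roi(a,b)),p0,d); print(n,p.round(4).tolist(),round(s,3)); draw(p,d)
cv2.imwrite("pics/ov2.png",cv2.resize(ov[500:1180,1000:1960],(800,567)))
# horizontal-tool IK check over holders
J=[0,.6,1.6,0,1,0]
for c in((.6,.06),(.6,-.2)):
  for psi in np.arange(-1.6,1.61,.4):
    z=np.array([np.cos(psi),np.sin(psi),0])
    for s in(1,-1):
        x=np.array([0,0,s]); q=R.from_matrix(np.c_[x,np.cross(z,x),z]).as_quat()
        j=kinematics.solve_ik([*c,.15],q); print(c,round(psi,1),s,None if j is None else np.round(j,2))
E
python3 fit0.py
```

```text
holdR [0.6232, 0.0646, -0.1531] 0.943
holdM [0.6257, -0.1984, 0.1844] 0.949
stap [0.4706, -0.21, 0.188] 0.719
rule1 [0.4484, -0.0004, -0.2294] 0.928
rule2 [0.4441, -0.1103, -0.0505] 0.95
(0.6, 0.06) -1.6 1 [ 0.56  1.03  1.51 -1.07  1.9  -2.1 ]
(0.6, 0.06) -1.6 -1 [ 0.56  1.03  1.51 -1.07  1.9   1.04]
(0.6, 0.06) -1.2 1 None
(0.6, 0.06) -1.2 -1 None
(0.6, 0.06) -0.8 1 None
(0.6, 0.06) -0.8 -1 None
(0.6, 0.06) -0.4 1 [ 0.55  0.92  2.3   4.1   1.62 -1.5 ]
(0.6, 0.06) -0.4 -1 [0.55 0.92 2.3  4.1  1.62 1.64]
(0.6, 0.06) -0.0 1 [ 0.21  0.98  2.44  3.36  1.84 -1.51]
(0.6, 0.06) -0.0 -1 [0.21 0.98 2.44 3.36 1.84 1.63]
(0.6, 0.06) 0.4 1 [-0.22  0.95  2.39  2.51  1.73 -1.69]
(0.6, 0.06) 0.4 -1 [-0.22  0.95  2.39  2.51  1.73  1.45]
(0.6, 0.06) 0.8 1 [-0.44  0.9   2.19  1.9   1.55 -1.52]
(0.6, 0.06) 0.8 -1 [-0.44  0.9   2.19  1.9   1.55  1.62]
(0.6, 0.06) 1.2 1 [-0.47  0.92  1.93  1.48  1.6  -1.27]
(0.6, 0.06) 1.2 -1 [-0.47  0.92  1.93  1.48  1.6   1.87]
(0.6, 0.06) 1.6 1 [-0.41  0.98  1.64  1.18  1.78 -1.1 ]
(0.6, 0.06) 1.6 -1 [-0.41  0.98  1.64  1.18  1.78  2.04]
(0.6, -0.2) -1.6 1 None
(0.6, 
[... 158 characters left out ...]
26 4.03 1.59 1.6 ]
(0.6, -0.2) -0.4 1 [-0.24  0.95  2.39  3.3   1.77 -1.54]
(0.6, -0.2) -0.4 -1 [-0.24  0.95  2.39  3.3   1.77  1.6 ]
(0.6, -0.2) -0.0 1 [-0.63  0.93  2.33  2.5   1.66 -1.64]
(0.6, -0.2) -0.0 -1 [-0.63  0.93  2.33  2.5   1.66  1.5 ]
(0.6, -0.2) 0.4 1 [-0.83  0.9   2.13  1.91  1.53 -1.46]
(0.6, -0.2) 0.4 -1 [-0.83  0.9   2.13  1.91  1.53  1.68]
(0.6, -0.2) 0.8 1 [-0.86  0.93  1.86  1.48  1.6  -1.22]
(0.6, -0.2) 0.8 -1 [-0.86  0.93  1.86  1.48  1.6   1.92]
(0.6, -0.2) 1.2 1 [-0.81  1.01  1.57  1.19  1.8  -1.05]
(0.6, -0.2) 1.2 -1 [-0.81  1.01  1.57  1.19  1.8   2.1 ]
(0.6, -0.2) 1.6 1 [-0.71  1.1   1.28  0.98  2.05 -0.96]
(0.6, -0.2) 1.6 -1 [-0.71  1.1   1.28  0.98  2.05  2.18]
```

View pics/ov2.png

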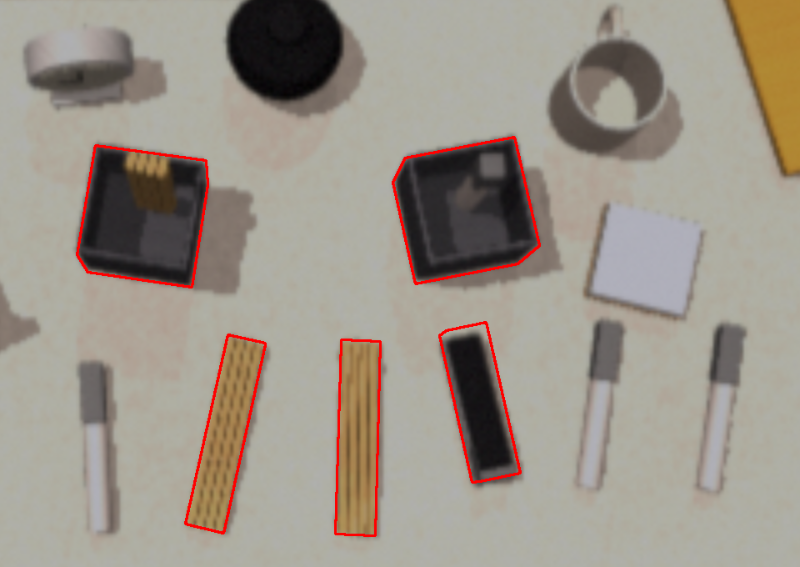

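All fits now line up: holders, rules and stapler. I'll open the drawer first.

```bash
cat >> h.py <<'E'
def down(a):
    "tool down, closing line (tool y) at world azimuth a; half turn with the smaller last joint"
    best=None; p=get_obs()["position"]
    for s in(1,-1):
        y=s*np.array([np.cos(a),np.sin(a),0]); z=np.array([0,0,-1.])
        q=R.from_matrix(np.c_[np.cross(y,z),y,z]).as_quat(); j=kinematics.solve_ik([.45,0,.25],q)
        if j is not None and (best is None or abs(j[5])<best[0]): best=(abs(j[5]),q)
    return best[1]
def st(t=""):
    o=get_obs(); print(t,"t%.1f"%o["time_s"],"pos",o["position"].round(3),"F",o["wrist_force"].round(1),"w%.4f"%o["gripper_width"],"g%.0f"%o["grip_force"]); return o
YC=.43; CX=np.array([np.cos(YC),np.sin(YC),0]); H0=np.array([.463,.269,.055])
E
python3 - <<'E'
from h import *
q=down(YC); hand.move_gripper(.034,40)
bot.reach(H0+[0,0,.12],q); bot.servo_line(H0+[0,0,.04],q,.2); st()
crop("wrist",0,0,640,400,1,"w1.png")
bot.servo_line(H0,q,.1); st("low"); hand.move_gripper(0,40); st("grip")
bot.servo_line(H0-CX*.08,q,.12); o=st("pulled")
for i in range(8):
    bot.servo_line(get_obs()["position"]-CX*.003,q,.03); o=get_obs()
    if o["wrist_force"]@CX>8: break
o=st("end"); np.save("hopen.npy",o["position"])
E
```

```text
t4.4 pos [0.463 0.269 0.095] F [-0.3 -0.5  0.5] w0.0339 g0
low t5.0 pos [0.467 0.271 0.058] F [ 2.4 -0.9 19.6] w0.0338 g8
grip t5.3 pos [0.464 0.269 0.056] F [ 0.4 -0.6  9.5] w0.0095 g39
pulled t6.1 pos [0.391 0.235 0.056] F [ 2.2 -7.6 13.2] w0.0096 g40
end t7.2 pos [0.381 0.23  0.056] F [ 9.4 -0.  -7.9] w0.0095 g40
```

Run:
```python
from h import *
h=np.load("hopen.npy"); q=down(YC)
hand.move_gripper(.034,40); bot.servo_line(h+[0,0,.1],q,.2)
hand.move_gripper(.07,60)
S=np.array([.4706,-.21,.024]); qs=down(.188+np.pi/2)
bot.reach(S+[0,0,.15],qs)
bot.servo_line(S+[0,0,.0],qs,.15); st("at"); hand.move_gripper(0,60); o=st("grip")
bot.servo_line(S+[0,0,.18],qs,.2); st("up")
D=h+CX*.128; D[2]=.024+.022
bot.reach(D+[0,0,.15],q); o=st("over")
crop("top",130,100,240,180,3.3,"c.png")
```

```text
at t11.4 pos [ 0.471 -0.21   0.025] F [-0.3 -0.9 -0.2] w0.0702 g0
grip t11.9 pos [ 0.471 -0.21   0.025] F [-2.8  1.5 11. ] w0.0297 g58
up t13.0 pos [ 0.47  -0.21   0.203] F [-0.1  0.3 -3.1] w0.0290 g59
over t14.8 pos [0.498 0.283 0.196] F [-0.2 -0.5 -2.1] w0.0296 g59
```

View pics/c.png

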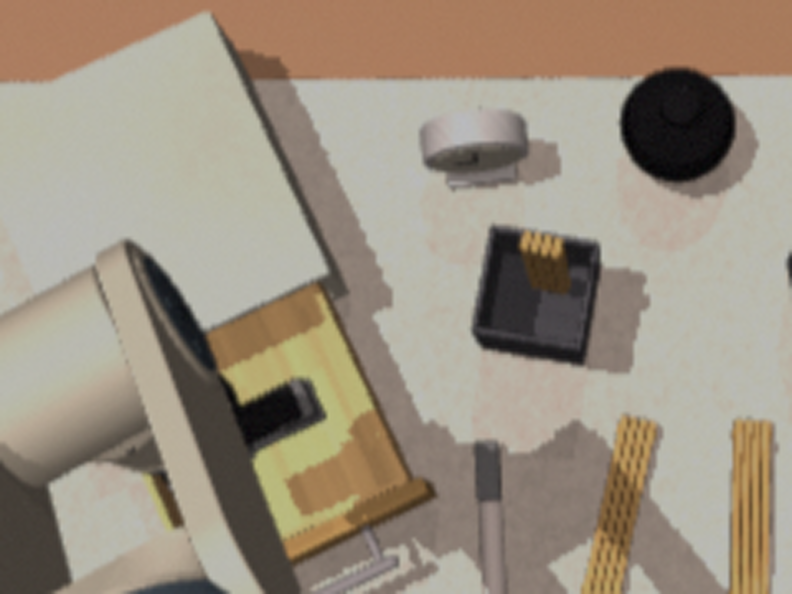

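The stapler is held over the open drawer and parallel to the front board, with its end at about (305,400). I'll lower it, release it and shut the drawer.

Run:
```python
from h import *
h=np.load("hopen.npy"); q=down(YC)
D=h+CX*.128; D[2]=.024+.023
bot.servo_line(D,q,.12); st("low")
hand.move_gripper(.06); bot.servo_line(D+[0,0,.12],q,.2)
r=crop("top",0,0,640,400,1,"x1.png")
hand.move_gripper(.034,40); bot.reach(h+[0,0,.1],q); bot.servo_line(h+[0,0,.002],q,.1); st("h"); hand.move_gripper(0,40); st("grip")
bot.servo_line(h+[0,0,.002]+CX*.165,q,.12); st("pushed")
for i in range(14):
    bot.servo_line(h+[0,0,.002]+CX*(.165+.003*(i+1)),q,.03); o=get_obs()
    if o["wrist_force"]@CX<-14: break
st("shut"); print((o["position"]-h)@CX)
hand.move_gripper(.034); p=get_obs()["position"]; bot.servo_line(p+[0,0,.12],q,.2); st()
crop("top",130,100,240,180,3.3,"d.png")
```

```text
low t16.2 pos [0.498 0.284 0.047] F [-0.4  0.6 -1.5] w0.0294 g60
h t19.5 pos [0.381 0.231 0.058] F [-0.3 -0.5 -0.6] w0.0341 g0
grip t19.8 pos [0.382 0.231 0.059] F [-0.  -0.2  6.2] w0.0094 g39
pushed t21.4 pos [0.531 0.301 0.059] F [-2.8  9.8  3.4] w0.0094 g39
shut t23.1 pos [0.545 0.308 0.059] F [-19.7   4.   21.2] w0.0092 g41
0.18189045167474877
 t24.2 pos [0.544 0.306 0.177] F [-0.7 -0.3  0.3] w0.0342 g0
```

View pics/d.png

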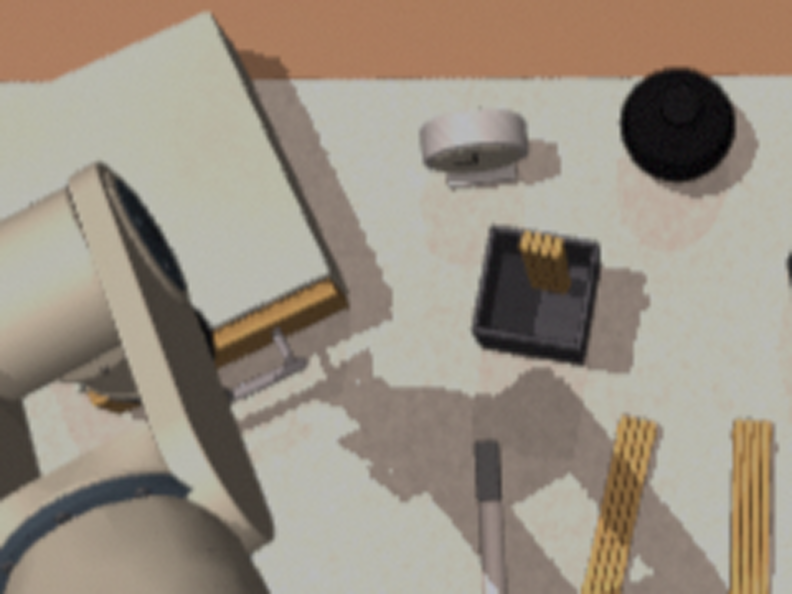

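The drawer is shut: the handle travelled 0.182 m and hit the stop, and the board at about (280,320) sits flush against the cabinet. Next are the rules. I'll pick, turn upright over the holder, check, then insert.

```bash
cat >> h.py <<'E'
ITEMS=dict(rule1=(.4484,-.0004,-.2294),rule2=(.4441,-.1103,-.0505),mA=(.4377,.1063,.0481),mB=(.4685,-.3112,-.1473),mC=(.4644,-.4125,-.1487))
HOLD=dict(R=(.6232,.0646,-.1531),M=(.6257,-.1984,.1844))
HOME=[-1.143,.353,1.633,0,1.155,-.002]
def changed(names):
    "image change per item since the first picture (arm at HOME)"
    r=vision.read_camera("top"); r0=np.load("r0.npz"); out={}
    d=np.abs(cv2.GaussianBlur(r["frame"],(3,3),0).astype(int)-cv2.GaussianBlur(r0["frame"],(3,3),0)).mean(2)
    for n in names:
        m=cv2.resize(hullmask(r,*ITEMS[n],(.16,.03,.018)),(640,400),interpolation=cv2.INTER_AREA)>0
        out[n]=round(float(d[m].mean()),1)
    return out
def upright(psi,s):
    z=np.array([np.cos(psi),np.sin(psi),0]); x=np.array([0,0,float(s)])
    return R.from_matrix(np.c_[x,np.cross(z,x),z]).as_quat()
def pick(pose,off,zt,strength=60):
    x,y,a=pose; u=np.array([np.cos(a),np.sin(a),0]); q=down(a+np.pi/2); P=np.array([x,y,zt])+u*off
    hand.move_gripper(.06,strength); bot.reach(P+[0,0,.12],q); bot.servo_line(P,q,.15); st("at")
    hand.move_gripper(0,strength); st("grip"); bot.servo_line(P+[0,0,.2],q,.2); st("lift")
    return int(np.sign(R.from_quat(q).as_matrix()[:,0]@u))
def target(hn,lx,ly,ahead,z):
    x,y,a=HOLD[hn]; c,s=np.cos(a),np.sin(a); lx-=ahead
    return np.array([x+c*lx-s*ly,y+s*lx+c*ly,z])
def hover(hn,T,s):
    q=upright(HOLD[hn][2],s); p=get_obs()["position"]
    bot.reach([.45,T[1],.42],q); bot.servo_line([T[0],T[1],.29],q,.2); st("hover"); return q
def release(T,q,op):
    bot.servo_line(T,q,.1); st("in"); hand.move_gripper(op); bot.dwell(.3)
    z=R.from_quat(q).as_matrix()[:,2]; bot.servo_line(T-z*.13,q,.12); bot.servo_line(T-z*.13+[0,0,.2],q,.25); st("out")
def pics(name):
    a=vision.read_camera("side")["frame"][120:320,230:430]; b=vision.read_camera("top")["frame"][110:290,250:490]
    a=cv2.resize(a,None,fx=2.5,fy=2.5); b=cv2.resize(b,(300,225)); m=np.zeros((500,800,3),np.uint8); m[:,:500]=a; m[:225,500:]=b
    cv2.imwrite("pics/"+name,m[:,:,::-1])
E
python3 - <<'E'
from h import *
p=get_obs()["position"]; bot.goto_joints(HOME); print(changed(ITEMS))
s=pick(ITEMS["rule1"],.045,.019); T=target("R",-.004,.0,.011,.134); hover("R",T,s); print(s,T); pics("e.png")
E
```

```text
{'rule1': 1.6, 'rule2': 1.5, 'mA': 1.8, 'mB': 2.0, 'mC': 1.9}
at t31.1 pos [ 0.493 -0.011  0.02 ] F [0.3 0.  0.5] w0.0600 g0
grip t31.4 pos [ 0.493 -0.011  0.02 ] F [-0.6  0.1  8.3] w0.0305 g60
lift t32.6 pos [ 0.491 -0.011  0.218] F [-0.1 -0.4 -1.3] w0.0305 g59
hover t37.2 pos [0.608 0.067 0.291] F [-0.   0.   0.4] w0.0301 g59
-1 [0.60837545 0.06688754 0.134     ]
```

View pics/e.png

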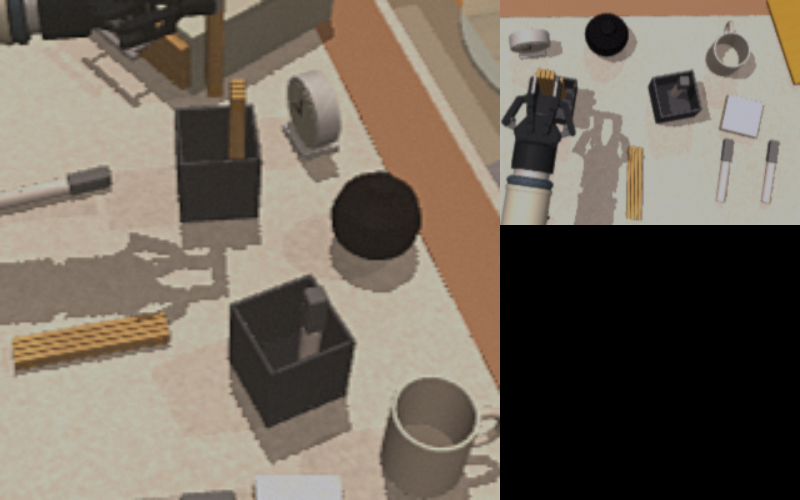

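The rule hangs vertically at (213,50), behind the standing one. I'll insert it, then fetch the second rule to hover.

Run:
```python
from h import *
T=target("R",-.004,.0,.011,.134); q=get_obs()["orientation"]
release(T,q,.05)
bot.reach([.35,-.3,.4],down(0)); bot.goto_joints(HOME); print(changed(["rule2","mA","mB","mC"]))
s=pick(ITEMS["rule2"],.045,.019); T=target("R",-.025,.0,.011,.136); hover("R",T,s); print(s,T); pics("f.png")
```

```text
in t39.0 pos [0.608 0.067 0.135] F [ 0.6  0.4 -1.7] w0.0303 g59
out t42.1 pos [0.48  0.086 0.334] F [-0.9  0.3 -0. ] w0.0501 g0
{'rule2': 1.9, 'mA': 2.5, 'mB': 2.4, 'mC': 2.3}
at t49.8 pos [ 0.49  -0.113  0.02 ] F [0.5 0.1 0.3] w0.0600 g0
grip t50.1 pos [ 0.49  -0.113  0.02 ] F [-1.5 -0.9  7.3] w0.0304 g60
lift t51.3 pos [ 0.488 -0.112  0.218] F [-0.1 -0.2 -1.7] w0.0305 g59
hover t55.8 pos [0.587 0.07  0.291] F [-0.1 -0.3 -0.6] w0.0303 g59
-1 [0.58762109 0.07009009 0.136     ]
```

View pics/f.png

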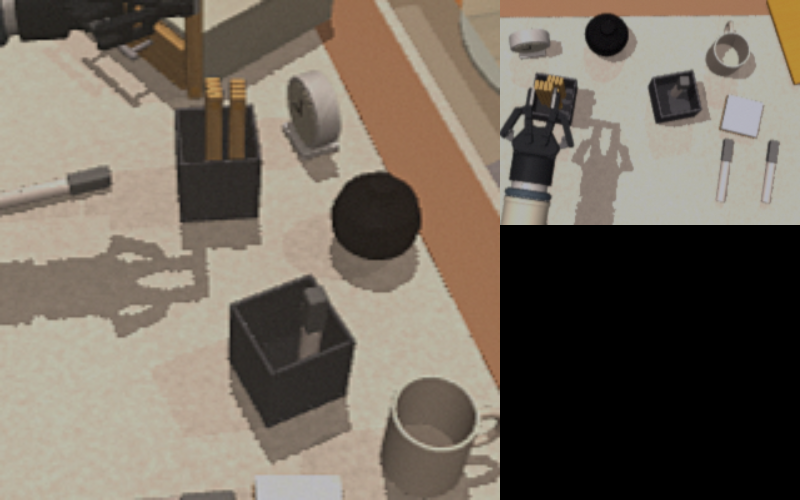

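The first rule stands upright at (213,90) next to the original at (237,90). The second hangs straight at (195,50), with a free gap below it. I'll insert it and fetch the first marker.

Run:
```python
from h import *
T=target("R",-.025,.0,.011,.136); q=get_obs()["orientation"]
release(T,q,.05)
bot.reach([.35,-.3,.4],down(0)); bot.goto_joints(HOME); c=changed(["mA","mB","mC"]); print(c)
if c["mB"]<5:
    s=pick(ITEMS["mB"],.053,.020); T=target("M",.018,.022,.010,.158); hover("M",T,s); print(s,T)
pics("g.png")
```

```text
in t57.6 pos [0.588 0.07  0.137] F [ 0.6  0.2 -0.8] w0.0306 g59Traceback (most recent call last):
  File "<stdin>", line 3, in <module>
  File "h.py", line 74, in release
    z=R.from_quat(q).as_matrix()[:,2]; bot.servo_line(T-z*.13,q,.12); bot.servo_line(T-z*.13+[0,0,.2],q,.25); st("out")
                                                                      ~~~~~~~~~~~~~~^^^^^^^^^^^^^^^^^^^^^^^^
workcell.IKError: the arm cannot follow that straight line within its joint ranges
```

Run:
```python
s=open("h.py").read()
s=s.replace("bot.servo_line(T-z*.13,q,.12); bot.servo_line(T-z*.13+[0,0,.2],q,.25)","bot.servo_line(T-z*.11,q,.12); bot.servo_line(T-z*.11+[0,0,.1],q,.25)")
open("h.py","w").write(s)
from h import *
o=st(); p=o["position"]
for d in([0,0,.1],[.02,0,.1],[0,0,.05]):
    try: bot.servo_line(p+d,o["orientation"],.2); break
    except bot.IKError: print("no",d)
st("up")
bot.reach([.35,-.3,.4],down(0)); bot.goto_joints(HOME); c=changed(["mA","mB","mC"]); print(c)
if c["mB"]<5:
    s=pick(ITEMS["mB"],.053,.020); T=target("M",.018,.022,.010,.158); hover("M",T,s); print(s,T)
pics("g.png")
```

```text
t59.5 pos [0.459 0.09  0.136] F [ 0.4 -0.2 -0.6] w0.0496 g0
no [0, 0, 0.1]
up t60.1 pos [0.48  0.089 0.236] F [-0.   1.   0.1] w0.0501 g0
{'mA': 3.1, 'mB': 2.7, 'mC': 2.7}
at t67.7 pos [ 0.521 -0.319  0.021] F [ 0.2 -0.2 -0.7] w0.0597 g0
grip t68.2 pos [ 0.521 -0.319  0.021] F [-1.5  0.6  5.7] w0.0188 g59
lift t69.3 pos [ 0.52  -0.319  0.219] F [ 0.4 -0.1 -0.3] w0.0184 g59
hover t74.0 pos [ 0.629 -0.175  0.29 ] F [-0.6 -0.3  0.1] w0.0186 g59
-1 [ 0.62953052 -0.17530612  0.158     ]
```

View pics/g.png

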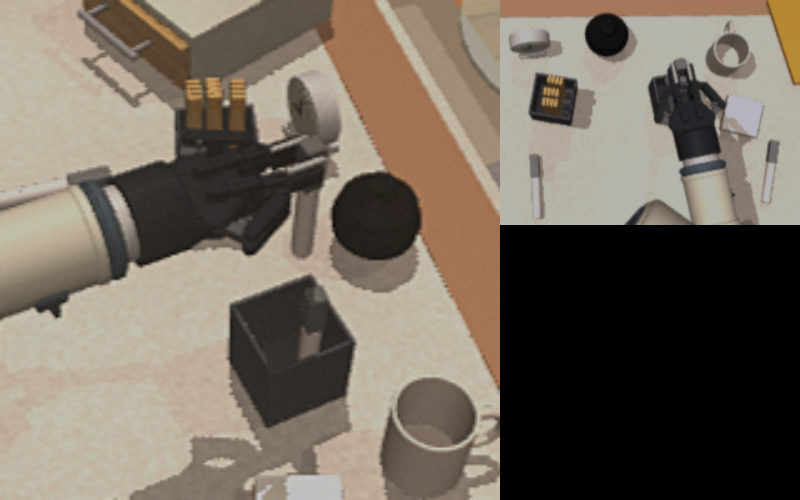

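All three rules stand in their holder (top view, around (553,90)), and the marker hangs straight with its cap up. I'll insert it slightly higher so the fingers clear the standing marker, then fetch the next one.

Run:
```python
from h import *
T=target("M",.018,.022,.010,.165); q=get_obs()["orientation"]
release(T,q,.034)
bot.reach([.35,-.3,.4],down(0)); bot.goto_joints(HOME); c=changed(["mA","mC"]); print(c)
if c["mC"]<5:
    s=pick(ITEMS["mC"],.053,.020); T=target("M",-.02,.024,.010,.136); hover("M",T,s); print(s,T)
pics("i.png")
```

```text
in t75.5 pos [ 0.63  -0.175  0.166] F [ 0.1  0.  -0.7] w0.0186 g59
out t77.7 pos [ 0.522 -0.195  0.266] F [-0.  -0.2 -0. ] w0.0336 g0
{'mA': 3.2, 'mC': 2.9}
at t84.2 pos [ 0.517 -0.421  0.021] F [ 0.7  0.2 -0.5] w0.0600 g0
grip t84.6 pos [ 0.517 -0.421  0.021] F [ 0.3 -0.1  6.5] w0.0186 g60
lift t85.8 pos [ 0.516 -0.42   0.219] F [ 0.1 -0.1 -0.7] w0.0186 g59
hover t90.4 pos [ 0.591 -0.18   0.29 ] F [-0.2  0.5 -0.7] w0.0183 g59
-1 [ 0.59180805 -0.18030759  0.136     ]
```

View pics/i.png

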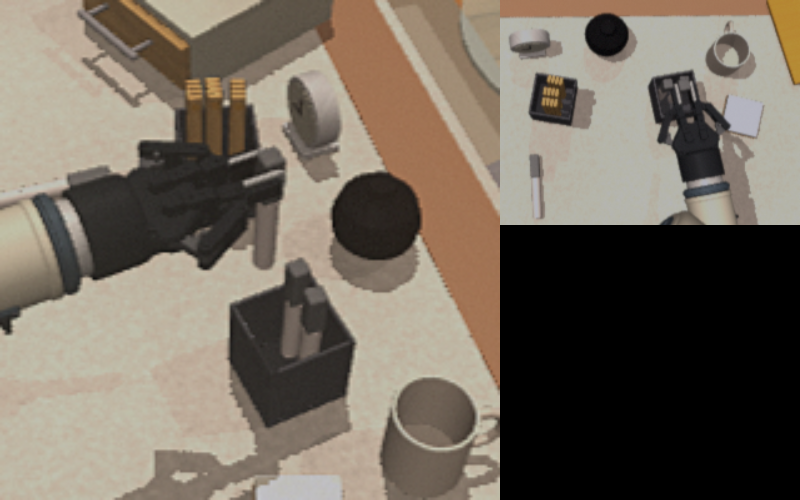

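Both markers stand upright in the holder, at about (297,285) and (315,305), and the third hangs straight. I'll insert it and fetch the last marker.

Run:
```python
from h import *
T=target("M",-.02,.024,.010,.136); q=get_obs()["orientation"]
release(T,q,.034)
bot.reach([.35,-.3,.4],down(0)); bot.goto_joints(HOME); c=changed(["mA"]); print(c)
if c["mA"]<5:
    s=pick(ITEMS["mA"],.053,.020); T=target("M",-.02,-.022,.010,.136); hover("M",T,s); print(s,T)
pics("j.png")
```

```text
in t92.2 pos [ 0.592 -0.18   0.137] F [-0.5 -0.9 -0.8] w0.0187 g59
out t94.4 pos [ 0.484 -0.2    0.237] F [ 0.1  0.3 -0.4] w0.0339 g0
{'mA': 3.5}
at t101.6 pos [0.491 0.109 0.021] F [-0.7  0.1  0.4] w0.0600 g0
grip t102.0 pos [0.491 0.109 0.021] F [-0.1  0.3  7.9] w0.0186 g59
lift t103.2 pos [0.49  0.109 0.219] F [ 0.8 -0.3 -0.8] w0.0186 g59
hover t106.6 pos [ 0.6   -0.225  0.291] F [-0.1  0.4 -0.5] w0.0185 g59
1 [ 0.60024246 -0.22552772  0.136     ]
```

View pics/j.png

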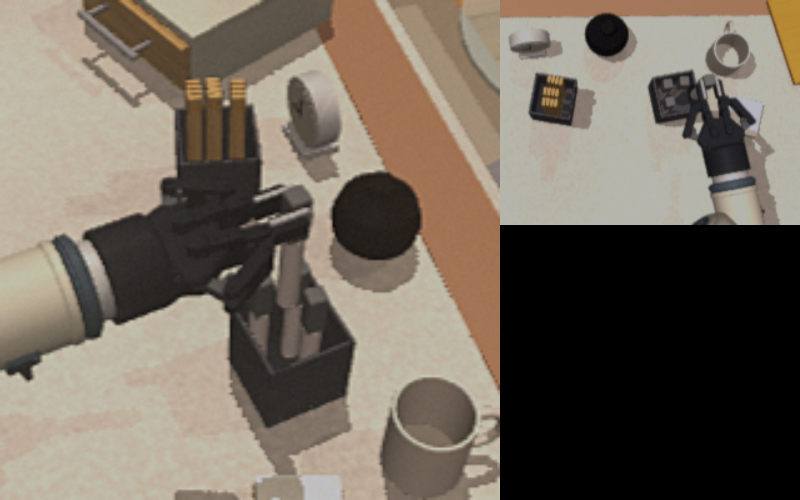

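The last marker hangs straight over the holder's free quarter, so I'll insert it and take the final picture.

Run:
```python
from h import *
T=target("M",-.02,-.022,.010,.136); q=get_obs()["orientation"]
release(T,q,.032)
bot.reach([.35,-.3,.4],down(0)); bot.goto_joints(HOME); st()
a=vision.read_camera("side")["frame"][60:320,220:440]; b=vision.read_camera("top")["frame"][90:290,130:490]
m=np.zeros((520,800,3),np.uint8); m[:,:440]=cv2.resize(a,(440,520)); m[:200,440:]=b
m[200:,440:]=cv2.resize(b[40:140,130:310],(360,320)); cv2.imwrite("pics/z.png",m[:,:,::-1])
```

```text
in t108.4 pos [ 0.6   -0.226  0.137] F [ 0.7 -0.3 -0.3] w0.0184 g59
out t110.6 pos [ 0.492 -0.245  0.237] F [ 0.4 -0.5 -0.1] w0.0324 g0
 t113.5 pos [ 0.261 -0.568  0.249] F [0.3 0.7 0.8] w0.0320 g0
```

View pics/z.png

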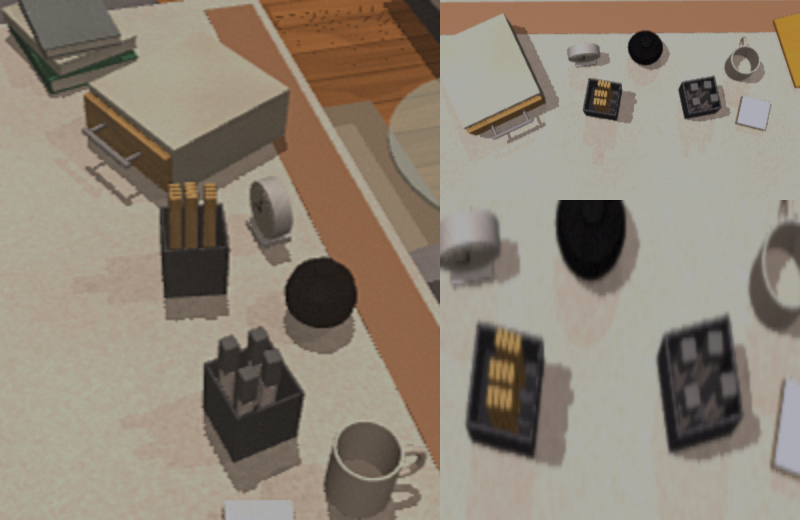

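The final picture shows three rules in one holder, four markers in the other, the drawer shut and everything else in place.

```bash
python3 -c "
from workcell import *
print(hand_in())"
```

```text
the job is handed in; nothing more can be done
None
```

The job is handed in: the stapler is in the shut drawer, both loose rules and all three loose markers stand in their matching holders, and the arm finished at about 114 s of the 210 s limit.

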